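Dial open the lockbox padlock and hold it up

ROBOT

A 6-joint arm with a two-finger parallel gripper is mounted at the origin on the work surface. World frame = base frame: x ahead of the robot, y to its left, z up, the work surface at z = 0. Lengths are in m, angles in rad, forces in N, time in s.
With the tool pointing down it reaches from about 0.225 to 0.875 m from the base axis. Payload 3.4 kg.
Tool frame: the origin (TCP) lies at the very end of the fingers, on their centre line; the grasp point (between the pads) lies behind it (manip.tcp_to_grasp is the z of the grasp point in the tool frame, in m); z points along the fingers, y is the direction in which the jaws open and shut (so a half turn about z gives the same grasp; the last joint's range is limited). The gripper opens to 85 mm and grips with 20 to 120 N. Pads are 22 mm wide; open, the fingers measure 114 mm over their backs; the gripper's body (76 mm by 85 mm) begins 54 mm behind the grasp point. The pads swing forward as they close: fully open they stand 13 mm farther back than shut.
Start: joints at [-1.305, 0.276, 1.505, -0, 1.361, -0.121], TCP at [0.217, -0.533, 0.231] pointing down, gripper open.
Joint ranges: [-2.89, 2.89], [-0.75, 2.08], [0.22, 2.7], [-1.18, 4.32], [0.11, 2.71], [-2.7, 2.7]. Speed limits (rad/s): [2.57, 2.57, 3.14, 3.14, 3.14, 3.14].

INTERFACE

Orientations are given as a unit quaternion [w, x, y, z].
In Python, from rig import manip, eyes gives the robot as it stands.
- The arm moves only by the tool servo_tool, never from a script. Its argument "increments" is a list of rows, each an object with "slide": the shift along the tool's x, y, z in m, a list of three; "spin": the turn about the tool's z in degrees. A call has 1 to 8 rows; each row shifts and turns the commanded pose from where the row before left it, along the tool's axes as they then stand; what a row does not reach is not made up. A row lasts 1/10 s, in which the tool goes at most 50 mm and 8.59 degrees, less where a joint would pass 70% of its speed; a pose out of reach is approached as far as the arm can. A call is refused whole if a number of a shift passes 0.05 or a number of a turn 8.59, either way. A call with a gripper value outside its range is refused whole. "hand" is the opening, from 0 (shut) to 1 (fully open), set as the call begins (left out, the last holds). The fingers move at their own pace and stop on an object; "newtons" is the grip in N (left out, the last holds). Time passes only in rows, so rows that do not move let the fingers close. It gives the time, the measured TCP pose, the force and the opening at its end, in the units of the state.
- manip.get_state(): the state, without advancing time (a new reading comes with each control period).
- eyes.get_image(name): name is "scene" or "side" or "wrist"; returns the picture (480x640x3 uint8, blue, green, red); there is no depth.
- eyes.calibration(name): a dict with "fx", "fy", "cx", "cy" (pixels), "rvec" (rotation vector, rad) and "tvec" (3), from world to camera coordinates, as OpenCV has them; the wrist camera has in their place "hand_eye" (4x4, takes a point from camera to tool coordinates, whose origin is the TCP and whose axes are the flange's). Camera axes: x right, y down, z forward; pixel columns grow to the right and rows downward; lengths in m; the calibration is good to about 2 mm. A picture is of the moment at which its call begins: read the wrist's pose just before it. calibration takes no time and is no camera call.
- manip.sign_off(): hands the job in, once; it reports no verdict.
The state is a dict: "clock": time; "qpos": joint angles; "qd": joint speeds; "effort": joint torques, N m; "position": TCP position; "ee_rot": TCP orientation; "contact_force": force on the tool from outside, world axes, zero at the start; "moment": the same for the moment, N m; "width": finger opening in m.
Only numpy, scipy, OpenCV 4.12 (cv2) and the standard library are available. Lean on these libraries where they do the work, as an engineer would, in place of code of your own. Each camera call takes 0.05 s, during which the arm holds its last target.

TASK

The lockbox on the lab bench is secured by a padlock that lies on its lid, dial upward. Turn the dial clockwise, feeling it click from notch to notch, until its arrow sits in the notch at the mark on the lock (the arrow then points at the shackle); pull the shackle out as far as it goes, then lift the open padlock off the box and finish holding it level, dial upward, at least 10 cm above the lid, without letting go. Leave the other things on the box and the bench where they are.

Things in the scene. Friction and masses are not known exactly. Their poses are not given: they have to be found in the camera images.
- case: grey steel lockbox, fixed, 200 (x) x 270 (y) x 75 mm high; origin under its centre on the bench, z up; its lid stays shut. The lock lies on the lid, centred 55 mm towards the box's -y, shackle to +y, in a saddle of 7 mm high stops that leave it 2 mm of play: two along each x side, 16 to 28 mm either way from the middle (bare between), and one at each end.
- lock: loose brass padlock lying flat, about 0.37 kg, body 58 (x) x 60 (y) x 32 mm (z); origin at the centre of its underside, on the lid at the start; +y to the shackle, z up through the dial. Dial and shackle are parts of it. Its x side faces, 58 mm apart, can be gripped from above. While the shackle is shut the lock rises only 3 mm: the staple holds it.
- dial_grip (a point): centre of the dial's grip bar, on the dial's axis (lock frame: 0, -2, 48 mm); its y axis points along the bar to the arrow end. Bar 12 mm wide, 38 long, z 38 to 58 mm over the lock's underside, on a 44 mm black disc (z 32 to 38 mm). The arrow end has a small wedge on the disc, and the white line on top of the bar lies nearer that end.
- mark (a point): the mark that the arrow must point at: a small white raised bar on the lock's top face, at the middle of its shackle-side edge (lock frame: 0, 27, 34 mm).
- dial (a joint): dial angle (rad), counter-clockwise positive from above, 0 when the arrow points at the mark. Starts at 0.6 to 1.5, so turn it clockwise; range -1.75 to 1.75. It clicks every 20 degrees (0.349 rad), has a notch at 0 and snaps to the nearest notch when let go; peak torque about 0.07 N m. Only in the notch at 0 (within 0.1 rad) does the shackle come out; elsewhere it is blocked.
- shackle (a joint): how far the shackle is drawn out of the lock, along the lock's +y (m): 0 shut, 0.032 against its stop, fully open. Slides with about 2.5 N of friction and stays where it is left.
- shackle_bar (a point): middle of the shackle's cross-bar: 8 mm round steel along the lock's x, 88 mm from the lock's origin to +y when shut, 16 mm above the lid; moves with the shackle, a U of two legs 42 mm apart (34 mm clear: a finger fits inside). The leg at -x is short: drawn fully out it is clear of lock and staple, and the lock then lifts straight up.
- staple (a point): top of the hasp staple: a fixed arch of 6 mm bar over the shackle's short leg, 39 mm from the middle of the lock towards the shackle, at the lock's x = -21 mm; its two feet stand 10 mm either side of the leg and its top is 29 mm above the lid. It does not move.
- vial: amber vial, 24 mm diameter, 42 mm high, standing on the box lid near the end behind the lock, at the +x corner; origin under its centre. Leave it.
- stopper: black rubber stopper, 36 mm diameter, 26 mm high, on the box lid at the other end, -x corner; origin under its centre. Leave it.
- beaker: glass beaker on the bench, 70 mm diameter, 90 mm high; origin under its centre. Leave it.
- flask: conical glass flask on the bench, 84 mm diameter, 125 mm high; origin under its centre. Leave it.
- reagent: amber reagent bottle on the bench, 72 mm diameter, 160 mm high; origin under its centre. Leave it.
- spatula: spatula with a wooden handle lying on the bench, 190 mm long; origin under its middle. Leave it.
Not all that is in view belongs to the job. Leave any turquoise look-alike of the lock alone.

How it is judged:
On the way, in this order (a step that is already met when the one before it is completed fails the run):
1. the dial is in the notch at the mark, shackle still shut (value of joint dial between -0.14 and 0.14 rad and value of joint shackle below 0.006 m), for 0.2 s.
2. the shackle is drawn fully out while the lock still lies on the lid (value of joint shackle above 0.027 m and height (world z) of lock below 0.085 m), for 0.1 s.
At the end, for the whole second after the job is handed in: the padlock is held still by the fingers (more than 2 N), its underside at least 97 mm above the lid (172 mm above the bench), within 20 degrees of level with the dial up, the shackle at least 25 mm out, and it does not touch the box (height (world z) of lock above 0.172 m and angle between lock's own z axis and vertical below 0.35 rad and value of joint shackle above 0.025 m and contact force between the fingers and lock above 2 N and contact force between lock and case below 0.1 N and linear speed of lock below 0.05 m/s); the arm keeps its last pose, push and grip.
It fails at once if the vial or the stopper on the box is moved by more than 30 mm (distance of any of vial, stopper from where it was at the start of the episode above 0.03 m).
It fails at once if the beaker, flask, reagent bottle or spatula on the bench is moved by more than 30 mm (distance of any of beaker, flask, reagent, spatula from where it was at the start of the episode above 0.03 m).
It also fails if it takes over 54 s, if anything falls off the work surface, if the arm or the gripper's body presses on something with over 40 N, if the wrist force passes 120 N, or if a joint passes its speed limit or range.

## Working session

There is one attempt and no reset: what is moved stays moved. The work goes in short steps, Python scripts to look and compute and a tool call to move; the robot and the scene stay as the last step left them, time stands still between calls to the robot, and variables do not carry over. Pictures are saved under pics/ and viewed, and the job is handed in when it is done.

Besides the shell and the picture viewer there is one more tool, called after ">>>" as name(argument=value, ...), one argument or row to a line, values as JSON. servo_tool: Moves the arm, as the interface text tells. Its arguments: {"type":"object","properties":{"increments":{"type":"array","items":{"type":"object","properties":{"slide":{"type":"array","items":{"type":"number"}},"spin":{"type":"number"}}}},"hand":{"type":"number"},"newtons":{"type":"number"}},"required":["increments"]}

```bash
mkdir -p pics; ls; cat > h.py <<'E'
import numpy as np, cv2
from scipy.spatial.transform import Rotation as R
from rig import manip, eyes
def snap(n,f):
    s=manip.get_state(); im=eyes.get_image(n); cv2.imwrite('pics/'+f,im); return s,im
E
python3 - <<'E'
from h import *
s=manip.get_state(); print(s); print(manip.tcp_to_grasp)
snap('scene','scene0.png'); snap('side','side0.png'); snap('wrist','wrist0.png')
for n in ['scene','side','wrist']: print(n,eyes.calibration(n))
E
```

```text
pics
{'clock': 0.0, 'qpos': array([-1.30497826e+00,  2.76604611e-01,  1.50615081e+00,  1.40389987e-05,
        1.36069936e+00, -1.21009067e-01]), 'qd': array([ 0.00020779, -0.0004333 , -0.00140817,  0.00070176,  0.00142397,
        0.00086588]), 'effort': array([ 1.48734907e-04, -4.16772544e+01, -2.45811403e+01,  3.66349639e-05,
        1.10732991e-02,  1.07401269e-05]), 'position': array([ 0.21677286, -0.53199479,  0.23042719]), 'ee_rot': array([-9.29116170e-04,  9.81353689e-01,  1.92208401e-01, -6.05081869e-05]), 'contact_force': array([0.12315844, 0.70111732, 0.60803723]), 'moment': array([ 0.03914853, -0.02010005,  0.00411451]), 'width': 0.08534526255692687}
-0.0187
scene {'fx': 457.81829391936753, 'fy': 457.81829391936753, 'cx': 313.52463211515624, 'cy': 241.3223192149988, 'rvec': array([ 1.12475958,  2.26184398, -1.08333512]), 'tvec': array([ 0.37569048, -0.20594752,  1.46724125])}
side {'fx': 463.2408753516557, 'fy': 463.2408753516557, 'cx': 327.8308032996712, 'cy': 246.55446908149295, 'rvec': array([ 0.20056496, -2.86181449,  1.19025487]), 'tvec': array([0.58707054, 0.16628222, 1.31205726])}
wrist {'fx': 426.90332013535084, 'fy': 426.90332013535084, 'cx': 319.0285250845121, 'cy': 241.4463099710118, 'hand_eye': array([[ 1.14649189e-03, -9.63654609e-01, -2.67148798e-01,
         6.71394315e-02],
       [ 9.99999303e-01,  1.18050446e-03,  3.32868058e-05,
        -9.21304316e-04],
       [ 2.83293363e-04, -2.67148649e-01,  9.63655290e-01,
        -1.42238172e-01],
       [ 0.00000000e+00,  0.00000000e+00,  0.00000000e+00,
         1.00000000e+00]])}
```

View pics/scene0.png

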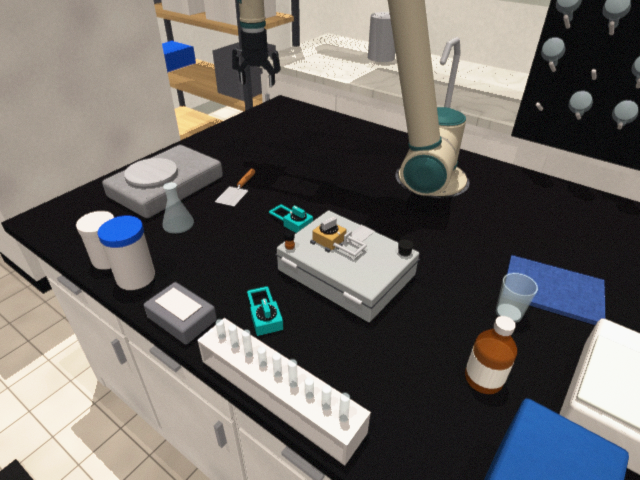

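View pics/side0.png

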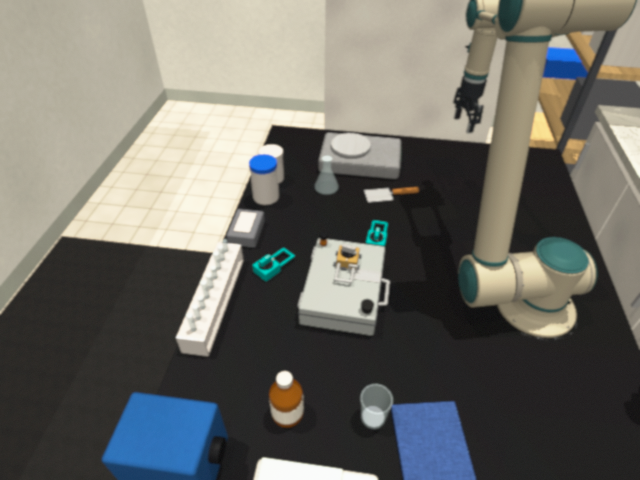

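View pics/wrist0.png

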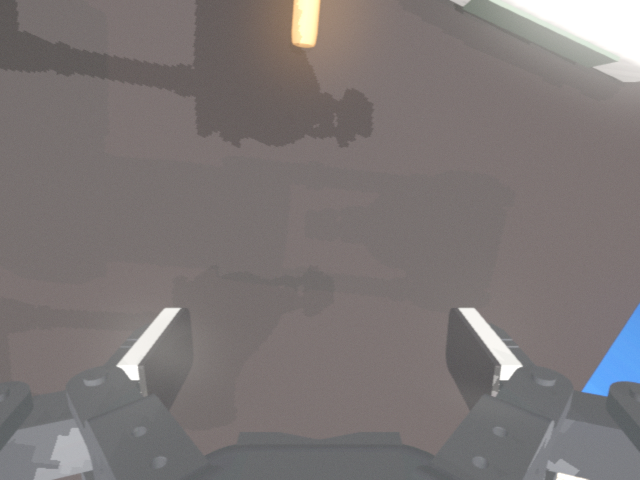

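The candidates are the brass padlock on the box lid at scene (330,235) and side (347,258), and turquoise look-alikes at scene (293,216) and (265,310). I choose the brass one and check it in a close crop.

```bash
python3 - <<'E'
import cv2, numpy as np
a=cv2.imread('pics/scene0.png')[195:325,265:430]; b=cv2.imread('pics/side0.png')[225:345,290:400]
cv2.imwrite('pics/c1.png',cv2.resize(a,None,fx=4.6,fy=4.6,interpolation=cv2.INTER_CUBIC))
cv2.imwrite('pics/c2.png',cv2.resize(b,None,fx=5,fy=5,interpolation=cv2.INTER_CUBIC))
E
```

```text
(no output)
```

View pics/c1.png

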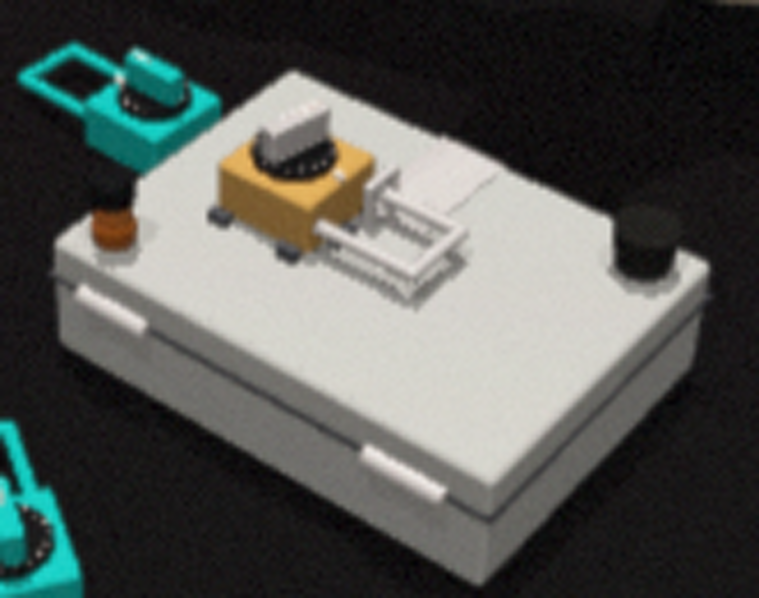

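View pics/c2.png

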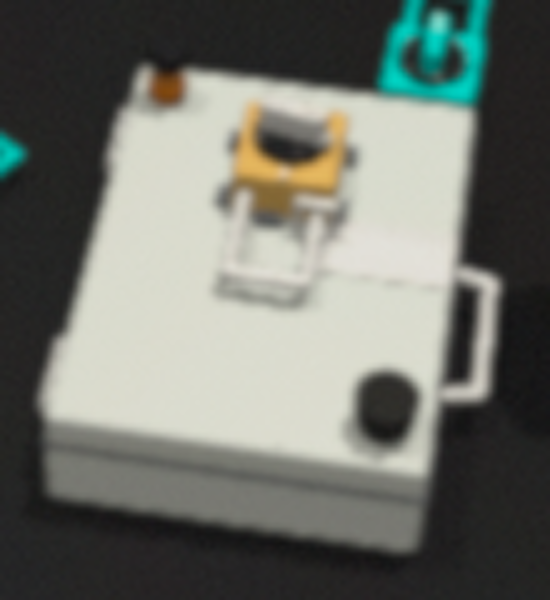

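The close crop shows the brass lock with its shackle shut, pointing along the box towards the stopper end. The staple is on the near-robot side. The lid corners in the scene picture are about (329,211), (419,253), (371,300) and (277,247). Next I locate the box.

```bash
cat >> h.py <<'E'
def ray(n,uv,s=None):
    c=eyes.calibration(n); d=np.array([(uv[0]-c['cx'])/c['fx'],(uv[1]-c['cy'])/c['fy'],1.])
    if n=='wrist':
        q=s['ee_rot']; Rt=R.from_quat([q[1],q[2],q[3],q[0]]).as_matrix(); H=c['hand_eye']
        return Rt@H[:3,3]+s['position'], Rt@H[:3,:3]@d
    M=R.from_rotvec(c['rvec']).as_matrix(); return -M.T@c['tvec'], M.T@d
def onz(n,uv,z,s=None):
    o,d=ray(n,uv,s); return o+d*(z-o[2])/d[2]
def proj(n,P,s=None):
    c=eyes.calibration(n); P=np.atleast_2d(P)
    if n=='wrist':
        q=s['ee_rot']; Rt=R.from_quat([q[1],q[2],q[3],q[0]]).as_matrix(); H=c['hand_eye']
        T=np.eye(4);T[:3,:3]=Rt;T[:3,3]=s['position'];I=np.linalg.inv(T@H); p=P@I[:3,:3].T+I[:3,3]
    else: p=P@R.from_rotvec(c['rvec']).as_matrix().T+c['tvec']
    return np.c_[c['fx']*p[:,0]/p[:,2]+c['cx'],c['fy']*p[:,1]/p[:,2]+c['cy']]
E
python3 - <<'E'
from h import *
np.set_printoptions(precision=4,suppress=True)
sc=np.array([(295,72),(708,265),(490,485),(57,240)])/4.6+[265,195]
P=np.array([onz('scene',u,.075) for u in sc]);print(P, P.mean(0), [np.linalg.norm(P[i]-P[i-1]) for i in range(4)])
sd=np.array([(145,66),(475,108),(430,470),(42,420)])/5+[290,225]
P=np.array([onz('side',u,.075) for u in sd]);print(P, P.mean(0), [np.linalg.norm(P[i]-P[i-1]) for i in range(4)])
# dial/mark
print('mark',onz('scene',np.array((340,178))/4.6+[265,195],.109),onz('side',np.array((285,172))/5+[290,225],.109))
E
```

```text
[[ 0.44   -0.0887  0.075 ]
 [ 0.452   0.1741  0.075 ]
 [ 0.6488  0.1664  0.075 ]
 [ 0.6348 -0.0983  0.075 ]] [0.5439 0.0384 0.075 ] [np.float64(0.1950330682360491), np.float64(0.26306484990100654), np.float64(0.19697929181217813), np.float64(0.26512749142914316)]
[[ 0.6339 -0.1022  0.075 ]
 [ 0.4368 -0.096   0.075 ]
 [ 0.4475  0.1691  0.075 ]
 [ 0.648   0.1665  0.075 ]] [0.5416 0.0343 0.075 ] [np.float64(0.2690598340306991), np.float64(0.19722253519714164), np.float64(0.2653303485257199), np.float64(0.20049033203639535)]
mark [0.5423 0.0106 0.109 ] [0.5403 0.0046 0.109 ]
```

The box centre is at about (0.543, 0.036) with yaw about -2.6°, so the lock is at about (0.540, -0.019). Both views agree on the mark. I move over the lock to look with the wrist camera.

>>> servo_tool(
  increments=[
    {"slide": [0.035, -0.025, -0.002]},
    {"slide": [0.035, -0.025, -0.002]},
    {"slide": [0.035, -0.025, -0.002]},
    {"slide": [0.035, -0.025, -0.002]},
    {"slide": [0.035, -0.025, -0.002]},
    {"slide": [0.035, -0.025, -0.002]},
    {"slide": [0.035, -0.025, -0.002]},
  ],
)

```text
$.increments[0]: bad value
```

>>> servo_tool(
  increments=[
    {"slide": [0.035, -0.025, -0.002]},
    {"slide": [0.035, -0.025, -0.002]},
    {"slide": [0.035, -0.025, -0.002]},
    {"slide": [0.035, -0.025, -0.002]},
    {"slide": [0.035, -0.025, -0.002]},
    {"slide": [0.035, -0.025, -0.002]},
    {"slide": [0.035, -0.025, -0.002]},
    {"slide": [0, 0, 0]},
  ],
)

```text
$.increments[0]: bad value
```

>>> servo_tool(
  increments=[
    {"spin": -8.5},
    {"spin": -8.5},
    {"spin": -8.5},
    {"spin": -8.5},
    {"spin": -8.5},
    {"spin": -8.5},
    {"spin": -8.5},
    {"spin": -8.5},
  ],
)

```text
$.increments[0]: bad value
```

```bash
python3 - <<'E'
from h import *
s,im=snap('wrist','w1.png'); print(s['clock'],s['position'],s['ee_rot'],s['contact_force'],s['qpos'])
E
```

```text
0.15 [ 0.21680305 -0.53213053  0.23061449] [-7.26340836e-04  9.81357123e-01  1.92191746e-01 -4.81146240e-05] [-0.15685352  0.57658641  0.31707105] [-1.30498675e+00  2.76486397e-01  1.50584993e+00  9.33138629e-06
  1.36071216e+00 -1.20982567e-01]
```

View pics/w1.png

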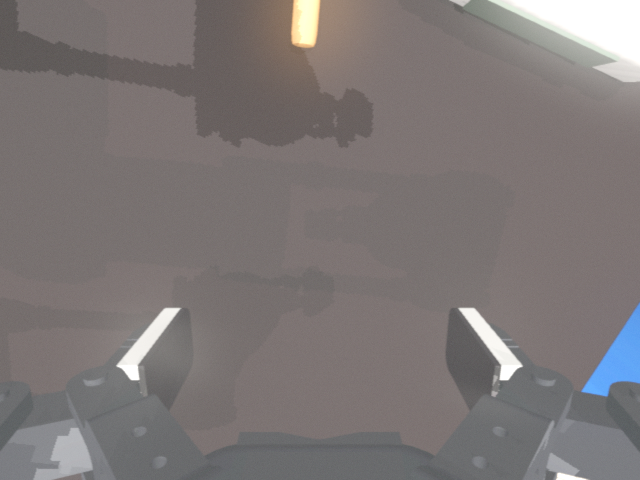

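Each row needs both fields, so I repeat the moves that way.

>>> servo_tool(
  increments=[
    {"slide": [0.035, -0.025, -0.002], "spin": 0},
    {"slide": [0.035, -0.025, -0.002], "spin": 0},
    {"slide": [0.035, -0.025, -0.002], "spin": 0},
    {"slide": [0.035, -0.025, -0.002], "spin": 0},
    {"slide": [0.035, -0.025, -0.002], "spin": 0},
    {"slide": [0.035, -0.025, -0.002], "spin": 0},
    {"slide": [0.035, -0.025, -0.002], "spin": 0},
  ],
)

```text
clock: 0.9
position: [0.3784, -0.2764, 0.2454]
ee_rot: [0.0, 0.981, 0.192, 0.0]
contact_force: [0.8, -0.4, 0.5]
width: 0.0857
```

>>> servo_tool(
  increments=[
    {"slide": [0.035, -0.025, -0.002], "spin": 0},
    {"slide": [0.035, -0.025, -0.002], "spin": 0},
    {"slide": [0.035, -0.025, -0.002], "spin": 0},
    {"slide": [0.035, -0.025, -0.002], "spin": 0},
    {"slide": [0.035, -0.025, -0.002], "spin": 0},
    {"slide": [0.035, -0.025, -0.002], "spin": 0},
    {"slide": [0.035, -0.025, -0.002], "spin": 0},
    {"slide": [0, 0, 0], "spin": 0},
  ],
)

```text
clock: 1.7
position: [0.5411, -0.0192, 0.2591]
ee_rot: [-0.001, 0.981, 0.195, 0.001]
contact_force: [0.6, -0.7, -0.2]
width: 0.0855
```

>>> servo_tool(
  increments=[
    {"slide": [0, 0, 0], "spin": -8.5},
    {"slide": [0, 0, 0], "spin": -8.5},
    {"slide": [0, 0, 0], "spin": -8.5},
    {"slide": [0, 0, 0], "spin": -8.5},
    {"slide": [0, 0, 0], "spin": -8.5},
    {"slide": [0, 0, 0], "spin": -8.5},
    {"slide": [0, 0, 0], "spin": -8.5},
    {"slide": [0, 0, 0], "spin": -8.5},
  ],
)

```text
clock: 2.5
position: [0.5381, -0.0243, 0.259]
ee_rot: [-0.0, 0.704, 0.71, -0.0]
contact_force: [0.0, 0.0, -0.1]
width: 0.0855
```

```bash
python3 - <<'E'
from h import *
s,im=snap('wrist','w2.png'); print(s['clock'],s['position'],s['ee_rot'],s['contact_force'],s['qpos'])
E
```

```text
2.5 [ 0.53807683 -0.02426599  0.25904216] [-1.64380237e-04  7.04141053e-01  7.10059960e-01 -4.50206316e-04] [ 0.03163019  0.0190259  -0.0927853 ] [-1.73896659e-01  2.06713796e-01  1.53107052e+00 -5.59500791e-04
  1.40459217e+00 -1.82174503e-01]
```

View pics/w2.png

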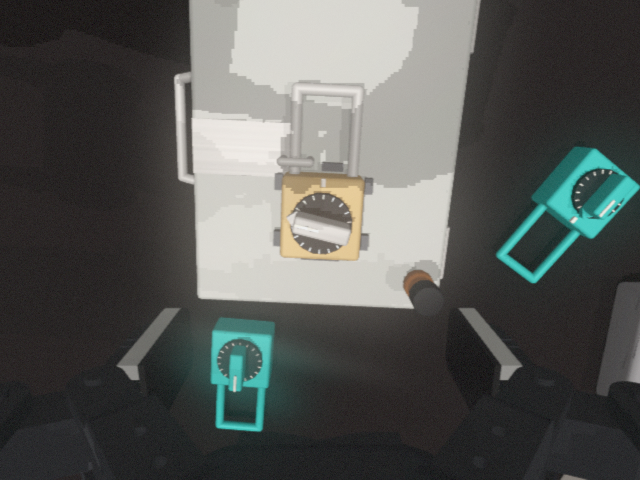

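The wrist view shows the brass lock centred at about (322,217), with the shackle upwards (+y) and the bar running from the arrow end at (290,220) to (350,237). The mark is at (323,183). I enlarge it and measure.

```bash
python3 - <<'E'
import cv2
a=cv2.imread('pics/w2.png')[70:270,260:390]
cv2.imwrite('pics/c3.png',cv2.resize(a,None,fx=3,fy=3,interpolation=cv2.INTER_CUBIC))
E
```

```text
(no output)
```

View pics/c3.png

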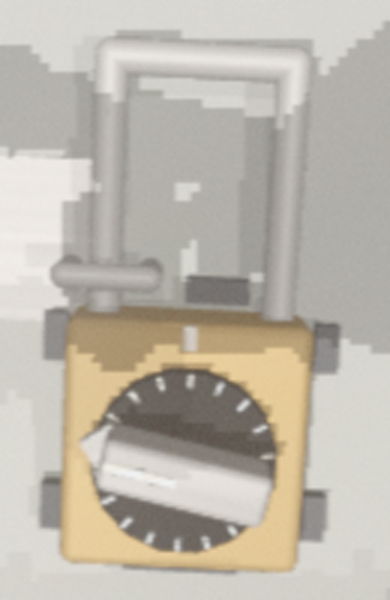

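```bash
python3 - <<'E'
from h import *
np.set_printoptions(precision=4,suppress=True)
s=manip.get_state()
f=lambda u,z: onz('wrist',np.array(u)/3+[260,70],z,s)
d=f((186,461),.113); m=f((191,338),.109); b=f((203,60),.095); st=f((107,272),.104); w=f((80,443),.115)
print('dial',d,'mark',m,'bar',b,'staple',st,'wedge',w)
e=f((102,473),.133),f((268,503),.133); print('bar ends top',e, (e[0]+e[1])/2)
for a,c in ((m,d),(b,d),(b,m),(w,d),(e[0],e[1])): v=a-c; print(np.linalg.norm(v[:2]),np.degrees(np.arctan2(v[1],v[0])))
print('box back edge', *[onz('wrist',u,.075,s) for u in ((198,298),(445,308),(192,20),(478,20))])
print(proj('wrist',[[.541,-.019,.075],[.541+.002,.033,.075]],s))
E
```

```text
dial [ 0.5393 -0.0231  0.113 ] mark [0.54   0.0048 0.109 ] bar [0.5419 0.0657 0.095 ] staple [0.5206 0.019  0.104 ] wedge [ 0.515  -0.0187  0.115 ]
bar ends top (array([ 0.5211, -0.0213,  0.133 ]), array([ 0.557 , -0.0275,  0.133 ])) [ 0.539  -0.0244  0.133 ]
0.027875599326107694 88.46877913245773
0.08883129011914026 88.31507725314081
0.06095583696303001 88.24478820203726
0.02468464770552633 169.82404415965462
0.03650979216546092 170.20530774541928
box back edge [ 0.4385 -0.0961  0.075 ] [ 0.6427 -0.1023  0.075 ] [0.4473 0.1117 0.075 ] [0.6456 0.1143 0.075 ]
[[323.9678 207.4411]
 [327.7985 138.5946]]
```

The dial axis is at (0.539, -0.024), the box y axis is at about 88.3°, and the bar is at about 169°, so the dial is at about +80° (4 notches). The measured distances check: mark to dial 28 mm (29 expected) and bar to dial 89 mm (90 expected). I line the jaws up with the bar.

>>> servo_tool(
  hand=0.6,
  increments=[
    {"slide": [0, 0, 0], "spin": -8.5},
    {"slide": [0, 0, 0], "spin": -8.5},
    {"slide": [0, 0, 0], "spin": -8.5},
    {"slide": [0, 0, 0], "spin": -8.5},
    {"slide": [0, 0, 0], "spin": -8.5},
    {"slide": [0, 0, 0], "spin": -8.5},
    {"slide": [0, 0, 0], "spin": -8.5},
    {"slide": [0, 0, 0], "spin": -8.5},
  ],
)

```text
clock: 3.35
position: [0.5382, -0.0242, 0.2591]
ee_rot: [-0.0, 0.188, 0.982, -0.0]
contact_force: [-0.7, 0.4, -0.3]
width: 0.0513
```

>>> servo_tool(
  increments=[
    {"slide": [0, 0, 0], "spin": -7},
    {"slide": [0, 0, 0.03], "spin": -3},
    {"slide": [0, 0, 0.03], "spin": 0},
    {"slide": [0, 0, 0], "spin": 0},
    {"slide": [0, 0, 0], "spin": 0},
  ],
)

```text
clock: 3.85
position: [0.5384, -0.024, 0.1994]
ee_rot: [-0.0, 0.104, 0.995, -0.0]
contact_force: [0.3, 0.2, 0.1]
width: 0.0513
```

```bash
python3 - <<'E'
from h import *
s,im=snap('wrist','w3.png'); print(s['clock'],s['position'],s['ee_rot'],np.degrees(2*np.arctan2(s['ee_rot'][2],s['ee_rot'][1])))
print(proj('wrist',[s['position'],[.539,-.0237,.133]],s))
E
```

```text
3.85 [ 0.53842718 -0.02398124  0.19936992] [-4.90613444e-04  1.04020637e-01  9.94575012e-01 -1.06559856e-04] 168.05851011267225
[[317.41363245 318.67189196]
 [318.63625413 262.65122235]]
```

View pics/w3.png

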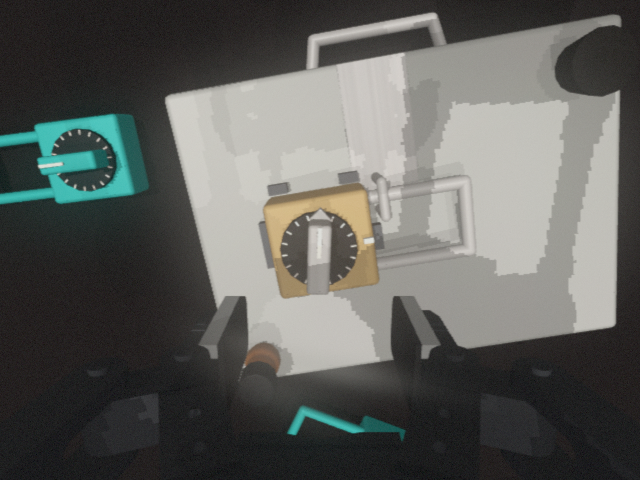

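The bar now stands vertical at x≈319 in the image, centred between the pads. I descend to z≈0.118 and grip gently.

>>> servo_tool(
  increments=[
    {"slide": [0, 0, 0.03], "spin": 0},
    {"slide": [0, 0, 0.03], "spin": 0},
    {"slide": [0, 0, 0.015], "spin": 0},
    {"slide": [0, 0, 0.006], "spin": 0},
    {"slide": [0, 0, 0], "spin": 0},
  ],
)

```text
clock: 4.4
position: [0.5394, -0.0238, 0.119]
ee_rot: [0.001, 0.103, 0.995, -0.0]
contact_force: [-0.8, -0.3, 1.4]
width: 0.0511
```

>>> servo_tool(
  hand=0,
  newtons=30,
  increments=[
    {"slide": [0, 0, 0], "spin": 0},
    {"slide": [0, 0, 0], "spin": 0},
    {"slide": [0, 0, 0], "spin": 0},
    {"slide": [0, 0, 0], "spin": 0},
    {"slide": [0, 0, 0], "spin": 0},
  ],
)

```text
clock: 4.9
position: [0.5396, -0.0241, 0.1194]
ee_rot: [0.001, 0.103, 0.995, -0.001]
contact_force: [-0.7, -2.2, 5.8]
width: 0.0111
```

Gripped, with width 11 mm. I turn clockwise.

>>> servo_tool(
  increments=[
    {"slide": [0, 0, 0], "spin": 5},
    {"slide": [0, 0, 0], "spin": 5},
    {"slide": [0, 0, 0], "spin": 5},
    {"slide": [0, 0, 0], "spin": 5},
  ],
)

```text
clock: 5.3
position: [0.5394, -0.024, 0.1194]
ee_rot: [0.001, 0.276, 0.961, -0.0]
contact_force: [-0.7, -0.9, 5.9]
width: 0.0112
```

```bash
cat > st.py <<'E'
from h import *
s=manip.get_state(); np.set_printoptions(precision=4,suppress=True)
print(s['clock'],s['position'],'yaw',np.degrees(2*np.arctan2(s['ee_rot'][2],s['ee_rot'][1])),'F',s['contact_force'],'M',s['moment'],s['width'],s['qpos'])
E
python3 st.py
```

```text
5.3 [ 0.5394 -0.024   0.1194] yaw 147.9614111320473 F [-0.724  -0.9032  5.923 ] M [-0.1894  0.0622  0.0263] 0.01120268170343312 [-0.1729  0.3104  1.7534 -0.0006  1.0756 -1.1843]
```

>>> servo_tool(
  increments=[
    {"slide": [0, 0, 0], "spin": 5},
    {"slide": [0, 0, 0], "spin": 5},
    {"slide": [0, 0, 0], "spin": 5},
    {"slide": [0, 0, 0], "spin": 5},
    {"slide": [0, 0, 0], "spin": 5},
    {"slide": [0, 0, 0], "spin": 5},
    {"slide": [0, 0, 0], "spin": 5},
    {"slide": [0, 0, 0], "spin": 5},
  ],
)

```text
clock: 6.1
position: [0.5394, -0.024, 0.1194]
ee_rot: [0.001, 0.588, 0.809, 0.0]
contact_force: [-0.9, -1.6, 5.7]
width: 0.0107
```

```bash
python3 st.py
```

```text
6.1 [ 0.5394 -0.024   0.1194] yaw 107.97303104389346 F [-0.8811 -1.5903  5.733 ] M [-0.2581  0.1259 -0.0127] 0.010659494853736799 [-0.1729  0.3104  1.7535 -0.0009  1.0756 -0.4862]
```

>>> servo_tool(
  increments=[
    {"slide": [0, 0, 0], "spin": 5},
    {"slide": [0, 0, 0], "spin": 5},
    {"slide": [0, 0, 0], "spin": 5},
    {"slide": [0, 0, 0], "spin": 4},
    {"slide": [0, 0, 0], "spin": 0},
  ],
)

```text
clock: 6.6
position: [0.5393, -0.024, 0.1194]
ee_rot: [0.001, 0.713, 0.701, 0.0]
contact_force: [-0.6, -1.7, 5.7]
width: 0.0114
```

```bash
python3 st.py;  python3 - <<'E'
from h import *
s,im=snap('wrist','w4.png')
E
```

```text
6.6 [ 0.5393 -0.024   0.1194] yaw 89.08119491658931 F [-0.5713 -1.6532  5.6716] M [-0.4002  0.0539 -0.1145] 0.011412958824696689 [-0.173   0.3103  1.7535 -0.0007  1.0757 -0.1566]
```

View pics/w4.png

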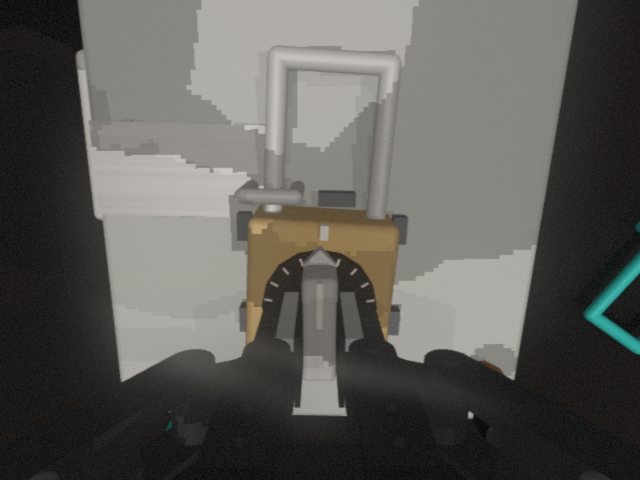

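The arrow at (319,256) points at the mark at (324,233). I hold briefly, release, raise and check.

>>> servo_tool(
  hand=0.5,
  increments=[
    {"slide": [0, 0, 0], "spin": 0},
    {"slide": [0, 0, 0], "spin": 0},
    {"slide": [0, 0, 0], "spin": 0},
    {"slide": [0, 0, -0.03], "spin": 0},
    {"slide": [0, 0, -0.04], "spin": 0},
    {"slide": [0, 0, -0.03], "spin": 0},
    {"slide": [0, 0, 0], "spin": 0},
  ],
)

```text
clock: 7.35
position: [0.5414, -0.0238, 0.2227]
ee_rot: [0.004, 0.712, 0.702, 0.003]
contact_force: [0.9, 0.0, 0.0]
width: 0.0428
```

```bash
python3 st.py;  python3 - <<'E'
from h import *
s,im=snap('wrist','w5.png'); a=im[40:340,200:440]
cv2.imwrite('pics/c5.png',cv2.resize(a,None,fx=2,fy=2,interpolation=cv2.INTER_CUBIC))
E
```

```text
7.35 [ 0.5414 -0.0238  0.2227] yaw 89.16788117225116 F [0.9286 0.0308 0.0151] M [-0.0617  0.0118  0.0348] 0.04275727340494076 [-0.1726  0.2264  1.5958  0.0002  1.3103 -0.1581]
```

View pics/c5.png

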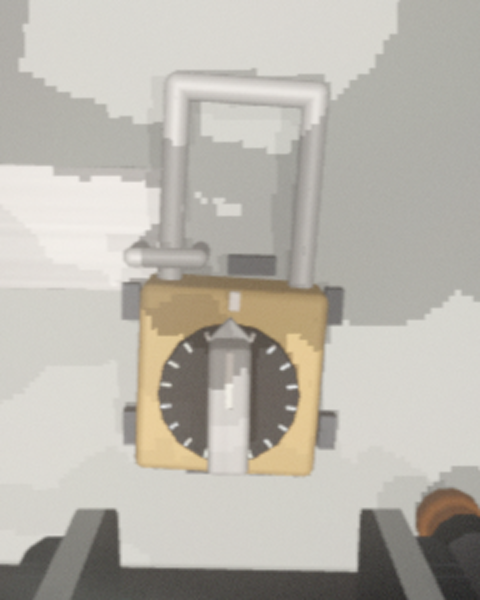

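The dial settled at the mark: arrow tip (230,325) under mark (234,300) in the crop, and the shackle still shut. I measure the cross-bar now.

```bash
python3 - <<'E'
from h import *
np.set_printoptions(precision=4,suppress=True)
s=manip.get_state()
f=lambda u,z: onz('wrist',np.array(u)/2+[200,40],z,s)
b=f((247,87),.095); m=f((234,301),.109); d=f((229,391),.113); w=f((230,322),.115)
for a in (b,m,d,w): print(a)
for a,c in ((m,d),(b,d),(w,d)): v=a-c; print(np.linalg.norm(v[:2]),np.degrees(np.arctan2(v[1],v[0])))
print('end stop',f((252,264),.082),'staple',f((167,257),.104))
E
```

```text
[0.5436 0.0671 0.095 ]
[0.5389 0.0059 0.109 ]
[ 0.537  -0.0207  0.113 ]
[0.5376 0.0007 0.115 ]
0.0267402005376768 85.91904132932005
0.08810003883428309 85.6791467741928
0.021436519627880322 88.25631737132832
end stop [0.5449 0.0138 0.082 ] staple [0.519  0.0187 0.104 ]
```

>>> servo_tool(
  hand=0.4,
  increments=[
    {"slide": [0, 0, 0], "spin": -8.5},
    {"slide": [0, 0, 0], "spin": -8.5},
    {"slide": [0, 0, 0], "spin": -8.5},
    {"slide": [0, 0, 0], "spin": -8.5},
    {"slide": [0, 0, 0], "spin": -8.5},
    {"slide": [0, 0, 0], "spin": -8.5},
    {"slide": [0, 0, 0], "spin": -8.5},
    {"slide": [0, 0, 0], "spin": -8.5},
  ],
)

```text
clock: 8.2
position: [0.5375, -0.0233, 0.2163]
ee_rot: [-0.002, 0.195, 0.981, -0.0]
contact_force: [-0.3, 0.8, -0.1]
width: 0.0341
```

>>> servo_tool(
  increments=[
    {"slide": [0, 0, 0], "spin": -8.5},
    {"slide": [0, 0, 0], "spin": -8.5},
    {"slide": [0, 0.04, 0], "spin": -3.5},
    {"slide": [0, 0.04, 0], "spin": 0},
    {"slide": [0, 0.012, 0], "spin": 0},
    {"slide": [0, 0, 0.03], "spin": 0},
    {"slide": [0, 0, 0], "spin": 0},
    {"slide": [0, 0, 0], "spin": 0},
  ],
)

```text
clock: 9.0
position: [0.5439, 0.0678, 0.1871]
ee_rot: [-0.002, 0.02, 1.0, -0.0]
contact_force: [-0.6, 0.0, 0.4]
width: 0.0343
```

```bash
python3 st.py;  python3 - <<'E'
from h import *
s,im=snap('wrist','w6.png')
print(proj('wrist',[[.5434,.0671,.095],[.5434,.0671,.08],s['position']],s))
E
```

```text
9.0 [0.5439 0.0678 0.1871] yaw 177.65833967433275 F [-0.5549  0.0085  0.4157] M [-0.0476 -0.0394 -0.0944] 0.03425381930328605 [-0.0026  0.2662  1.6321 -0.0005  1.2467 -1.5323]
[[316.49377311 247.11023596]
 [316.64135137 240.24864895]
 [316.99412444 318.42028708]]
```

View pics/w6.png

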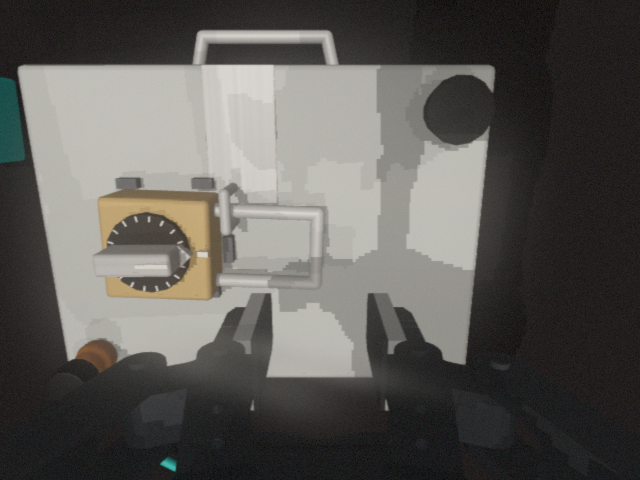

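The cross-bar appears at (318,247), exactly where predicted and centred between the jaws. I descend around it.

>>> servo_tool(
  increments=[
    {"slide": [0, 0, 0.03], "spin": 0},
    {"slide": [0, 0, 0.03], "spin": 0},
    {"slide": [0, 0, 0.02], "spin": 0},
    {"slide": [0, 0, 0.015], "spin": 0},
    {"slide": [0, 0, 0], "spin": 0},
    {"slide": [0, 0, 0], "spin": 0},
  ],
)

```text
clock: 9.65
position: [0.5457, 0.0677, 0.0942]
ee_rot: [0.001, 0.021, 1.0, -0.0]
contact_force: [-0.4, -0.6, 0.8]
width: 0.0341
```

>>> servo_tool(
  increments=[
    {"slide": [0, 0, 0.01], "spin": 0},
    {"slide": [0, 0, 0], "spin": 0},
    {"slide": [0, 0, 0], "spin": 0},
  ],
)

```text
clock: 9.95
position: [0.545, 0.0681, 0.0836]
ee_rot: [0.0, 0.02, 1.0, -0.0]
contact_force: [-0.3, 0.2, 0.2]
width: 0.0342
```

>>> servo_tool(
  hand=0,
  newtons=30,
  increments=[
    {"slide": [0, 0, 0], "spin": 0},
    {"slide": [0, 0, 0], "spin": 0},
    {"slide": [0, 0, 0], "spin": 0},
    {"slide": [0, 0, 0], "spin": 0},
  ],
)

```text
clock: 10.35
position: [0.5445, 0.068, 0.0834]
ee_rot: [-0.0, 0.02, 1.0, -0.0]
contact_force: [-1.4, -0.6, 2.1]
width: 0.0066
```

Gripped the cross-bar (width 6.6 mm). I pull along +y.

>>> servo_tool(
  increments=[
    {"slide": [0, 0.005, 0], "spin": 0},
    {"slide": [0, 0.006, 0], "spin": 0},
    {"slide": [0, 0.006, 0], "spin": 0},
    {"slide": [0, 0.006, 0], "spin": 0},
    {"slide": [0, 0.005, 0], "spin": 0},
    {"slide": [0, 0.004, 0], "spin": 0},
    {"slide": [0, 0, 0], "spin": 0},
  ],
)

```text
clock: 11.05
position: [0.5461, 0.0995, 0.0831]
ee_rot: [-0.0, 0.02, 1.0, -0.001]
contact_force: [-0.3, -5.8, 0.2]
width: 0.0063
```

```bash
python3 st.py
```

```text
11.05 [0.5461 0.0995 0.0831] yaw 177.7629820166843 F [-0.2748 -5.764   0.1868] M [-0.9657  0.156  -0.0844] 0.006289771671254336 [ 0.0566  0.3698  1.7656 -0.0032  1.0068 -1.4735]
```

>>> servo_tool(
  increments=[
    {"slide": [0, 0.003, 0], "spin": 0},
    {"slide": [0, 0.002, 0], "spin": 0},
    {"slide": [0, 0, 0], "spin": 0},
  ],
)

```text
clock: 11.35
position: [0.5459, 0.0998, 0.0827]
ee_rot: [-0.001, 0.018, 1.0, -0.006]
contact_force: [-1.4, -17.7, -0.8]
width: 0.0067
```

```bash
python3 st.py; python3 - <<'E'
from h import *
s,im=snap('wrist','w7.png')
E
```

```text
11.35 [0.5459 0.0998 0.0827] yaw 177.89369417486336 F [ -1.3933 -17.7326  -0.7873] M [-3.005   0.2133 -0.0945] 0.006655499343571686 [ 0.0627  0.3715  1.7641 -0.0129  1.0085 -1.4645]
```

View pics/w7.png

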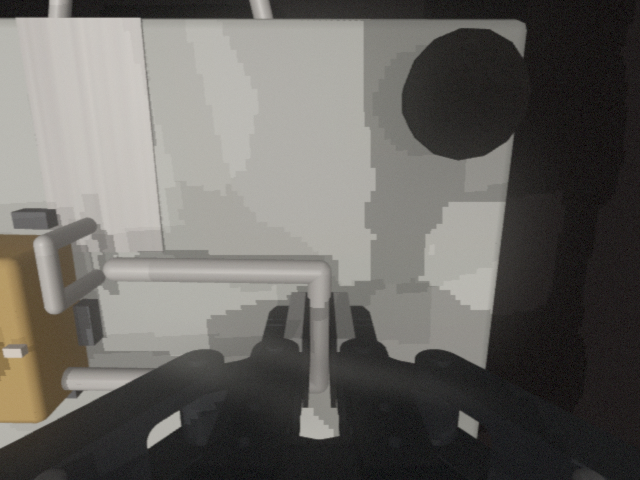

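The force rose to 17.7 N at the stop, and the short leg is visibly clear of the staple (leg end at (105,270), staple at (50,270)). I back off, release and rise.

>>> servo_tool(
  hand=0.4,
  increments=[
    {"slide": [0, -0.004, 0], "spin": 0},
    {"slide": [0, 0, 0], "spin": 0},
    {"slide": [0, 0, 0], "spin": 0},
    {"slide": [0, 0, 0], "spin": 0},
    {"slide": [0, 0, -0.03], "spin": 0},
    {"slide": [0, 0, -0.04], "spin": 0},
    {"slide": [0, 0, -0.04], "spin": 0},
    {"slide": [0, 0, -0.03], "spin": 0},
  ],
)

```text
clock: 12.2
position: [0.5469, 0.102, 0.226]
ee_rot: [0.002, 0.02, 1.0, 0.0]
contact_force: [0.6, 0.0, 1.4]
width: 0.034
```

>>> servo_tool(
  hand=1,
  increments=[
    {"slide": [0, -0.04, 0], "spin": 0},
    {"slide": [0, -0.04, 0], "spin": 0},
    {"slide": [0, -0.04, 0], "spin": 0},
    {"slide": [0, 0, 0], "spin": 8.5},
    {"slide": [0, 0, 0], "spin": 8.5},
    {"slide": [0, 0, 0], "spin": 8.5},
    {"slide": [0, 0, 0], "spin": 8.5},
    {"slide": [0, 0, 0], "spin": 8.5},
  ],
)

```text
clock: 13.0
position: [0.5414, -0.0182, 0.2233]
ee_rot: [0.0, 0.384, 0.923, 0.0]
contact_force: [0.1, -0.2, -0.3]
width: 0.0854
```

>>> servo_tool(
  increments=[
    {"slide": [0, 0, 0], "spin": 8.5},
    {"slide": [0, 0, 0], "spin": 8.5},
    {"slide": [0, 0, 0], "spin": 8.5},
    {"slide": [0, 0, 0], "spin": 8.5},
    {"slide": [0, 0, 0], "spin": 8.5},
    {"slide": [0, 0, 0], "spin": 5.5},
    {"slide": [0, 0, 0], "spin": 0},
    {"slide": [0, 0, 0], "spin": 0},
  ],
)

```text
clock: 13.8
position: [0.5414, -0.0183, 0.2233]
ee_rot: [-0.0, 0.724, 0.69, 0.0]
contact_force: [0.4, -0.6, 0.1]
width: 0.0854
```

```bash
python3 st.py; python3 - <<'E'
from h import *
s,im=snap('wrist','w8.png')
E
```

```text
13.8 [ 0.5414 -0.0183  0.2233] yaw 87.30568696511824 F [ 0.3726 -0.5863  0.1499] M [ 0.0336  0.0036 -0.0076] 0.0854209007221345 [-0.1625  0.2304  1.5887  0.0003  1.3223 -0.1155]
```

View pics/w8.png

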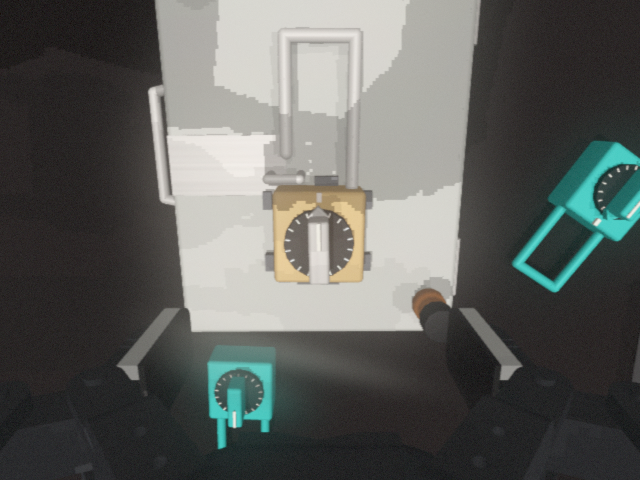

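The lock is centred at about (319,235), square to the image, with the shackle fully out and its short leg ending above the staple. I check the centre and the vial clearance.

```bash
python3 - <<'E'
from h import *
np.set_printoptions(precision=4,suppress=True)
s=manip.get_state(); f=lambda u,z: onz('wrist',u,z,s)
print('disc',f((319.5,243.5),.113),'mark',f((319.5,199),.109),'L',f((273,250),.107),'R',f((366,250),.107),'bar',f((320,36),.095))
print('vial',f((430,297),.085),f((437,320),.117))
print('lowcorners',f((273,281),.107),f((364,283),.107))
E
```

```text
disc [ 0.5408 -0.0214  0.113 ] mark [0.542  0.0055 0.109 ] L [ 0.5112 -0.026   0.107 ] R [ 0.5699 -0.0287  0.107 ] bar [0.5466 0.0985 0.095 ]
vial [ 0.6168 -0.0722  0.085 ] [ 0.6132 -0.0743  0.117 ]
lowcorners [ 0.5096 -0.0468  0.107 ] [ 0.5682 -0.0509  0.107 ]
```

The lock is at about (0.541, -0.020), so the TCP is centred over it. The vial at (0.615, -0.073) is clear of the fingers. I descend.

>>> servo_tool(
  increments=[
    {"slide": [0, 0, 0.03], "spin": 0},
    {"slide": [0, 0, 0.03], "spin": 0},
    {"slide": [0, 0, 0.03], "spin": 0},
    {"slide": [0, 0, 0.02], "spin": 0},
    {"slide": [0, 0, 0], "spin": 0},
    {"slide": [0, 0, 0], "spin": 0},
  ],
)

```text
clock: 14.45
position: [0.5417, -0.0187, 0.1136]
ee_rot: [0.0, 0.724, 0.69, 0.0]
contact_force: [-0.5, 0.4, 0.3]
width: 0.0854
```

>>> servo_tool(
  increments=[
    {"slide": [0, 0, 0.02], "spin": 0},
    {"slide": [0, 0, 0.014], "spin": 0},
    {"slide": [0, 0, 0], "spin": 0},
    {"slide": [0, 0, 0], "spin": 0},
  ],
)

```text
clock: 14.85
position: [0.5424, -0.0189, 0.0807]
ee_rot: [0.001, 0.724, 0.689, 0.001]
contact_force: [0.3, 0.5, 1.1]
width: 0.0853
```

>>> servo_tool(
  hand=0,
  newtons=60,
  increments=[
    {"slide": [0, 0, 0], "spin": 0},
    {"slide": [0, 0, 0], "spin": 0},
    {"slide": [0, 0, 0], "spin": 0},
    {"slide": [0, 0, 0], "spin": 0},
    {"slide": [0, 0, 0], "spin": 0},
  ],
)

```text
clock: 15.35
position: [0.542, -0.0189, 0.0808]
ee_rot: [0.001, 0.724, 0.689, 0.001]
contact_force: [-1.3, 0.1, 7.5]
width: 0.0567
```

```bash
python3 st.py; python3 - <<'E'
from h import *
s,im=snap('wrist','w9.png')
E
```

```text
15.35 [ 0.542  -0.0189  0.0808] yaw 87.1710952381647 F [-1.2524  0.0618  7.5051] M [0.0295 0.3322 0.0002] 0.05666158469526 [-0.1631  0.3546  1.7985 -0.0003  0.9864 -0.1136]
```

View pics/w9.png

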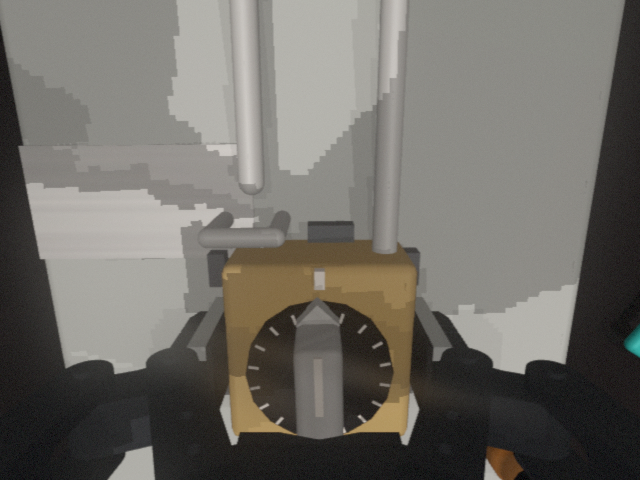

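The lock is gripped on its side faces (width 56.7 mm), with the short leg end at (250,188), clear of the staple at (240,238). I lift straight up, starting slowly.

>>> servo_tool(
  newtons=80,
  increments=[
    {"slide": [0, 0, 0], "spin": 0},
    {"slide": [0, 0, -0.003], "spin": 0},
    {"slide": [0, 0, -0.006], "spin": 0},
    {"slide": [0, 0, -0.01], "spin": 0},
    {"slide": [0, 0, -0.01], "spin": 0},
    {"slide": [0, 0, 0], "spin": 0},
  ],
)

```text
clock: 16.0
position: [0.5427, -0.0189, 0.1101]
ee_rot: [0.002, 0.724, 0.689, 0.001]
contact_force: [0.4, -0.8, -3.6]
width: 0.0566
```

>>> servo_tool(
  increments=[
    {"slide": [0, 0, -0.015], "spin": 0},
    {"slide": [0, 0, -0.02], "spin": 0},
    {"slide": [0, 0, -0.02], "spin": 0},
    {"slide": [0, 0, -0.02], "spin": 0},
    {"slide": [0, 0, -0.015], "spin": 0},
    {"slide": [0, 0, -0.008], "spin": 0},
    {"slide": [0, 0, 0], "spin": 0},
    {"slide": [0, 0, 0], "spin": 0},
  ],
)

```text
clock: 16.8
position: [0.5408, -0.0187, 0.2056]
ee_rot: [-0.0, 0.724, 0.689, -0.0]
contact_force: [-0.0, 0.6, -4.2]
width: 0.0563
```

```bash
python3 st.py; python3 - <<'E'
from h import *
s,im=snap('wrist','w10.png'); _,b=snap('side','s10.png'); _,a=snap('scene','sc10.png')
a=cv2.resize(a[150:330,240:440],None,fx=2,fy=2); b=cv2.resize(b[190:370,280:480],None,fx=2,fy=2)
cv2.imwrite('pics/c10.png',np.hstack([a,b]))
E
```

```text
16.8 [ 0.5408 -0.0187  0.2056] yaw 87.16151152590434 F [-0.0168  0.5518 -4.1742] M [ 0.0425  0.0056 -0.0156] 0.05629517065303656 [-0.1631  0.2418  1.6185 -0.0001  1.2825 -0.1135]
```

View pics/w10.png

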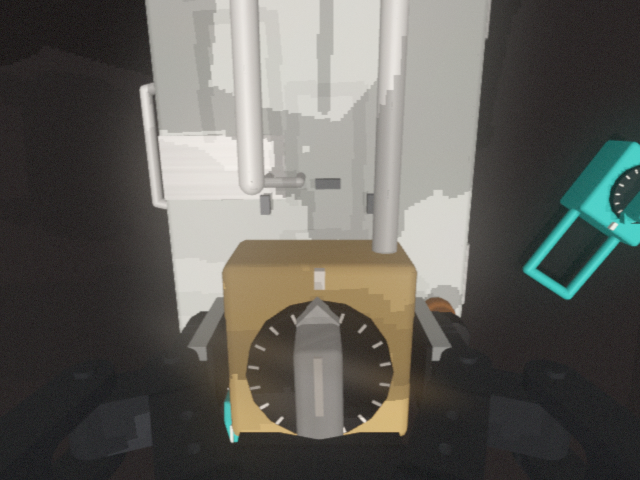

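View pics/c10.png

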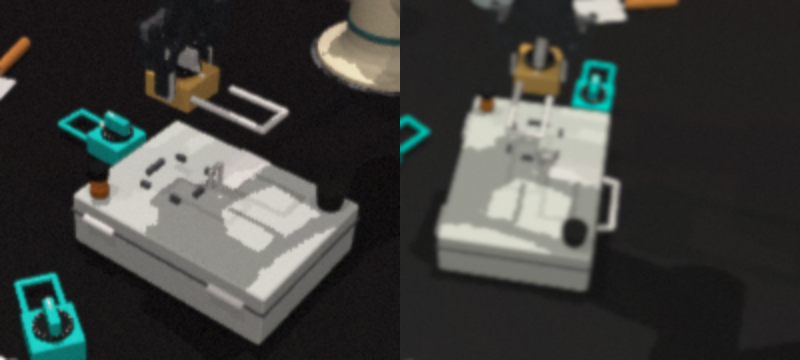

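The lock hangs level. It looks the same in the wrist view as at the grasp, and the load is 4.2 N. Its underside is at about 0.20 m, the shackle is out, and the vial and stopper are in place. I let it settle for a moment, then hand in.

>>> servo_tool(
  increments=[
    {"slide": [0, 0, 0], "spin": 0},
    {"slide": [0, 0, 0], "spin": 0},
    {"slide": [0, 0, 0], "spin": 0},
  ],
)

```text
clock: 17.25
position: [0.5413, -0.0188, 0.206]
ee_rot: [-0.0, 0.724, 0.689, -0.0]
contact_force: [-0.3, 0.6, -3.4]
width: 0.0565
```

```bash
python3 st.py; python3 -c "
from rig import manip; print(manip.sign_off())"
```

```text
17.25 [ 0.5413 -0.0188  0.206 ] yaw 87.16064237624984 F [-0.3085  0.5915 -3.3683] M [-0.0898  0.0356 -0.0355] 0.05651304335325599 [-0.1631  0.2417  1.6174 -0.0001  1.2828 -0.1135]
the job is handed in; nothing more can be done
None
```

I turned the dial about 80° clockwise, so its arrow points at the mark. I then pulled the shackle out until it hit its stop, gripped the lock by its x side faces and lifted it straight up. I handed the job in at about 17 s; the robot gives no verdict.

The last checks agreed with the task:
- **Dial:** after release the arrow sat at the mark, with the shackle still shut.
- **Shackle:** it moved about 32 mm, then the pull rose to 17.7 N at the stop. The pictures show the short leg clear of the staple.
- **Hold:** the lock is level and still in an 80 N grip, opening 56.5 mm. Its underside is about 0.20 m above the bench, or 125 mm above the lid. The measured load is about 3.4 to 4.2 N, which fits the lock's weight.
- **Other things:** the vial and stopper look unmoved in the last pictures. I did not check the beaker, flask, reagent bottle or spatula again at the end, but the arm never went near them.

Two small disagreements: estimates of the box's direction varied by 2 to 3° between views. My first move call was refused because its rows lacked a field; nothing moved.

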